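# Scoop used glass vials into the sharps bin

### The job

With the blue scoop, collect all four used glass vials from the steel tray and tip them into the yellow sharps bin; they are contaminated, so the gripper must never touch a vial. Then leave the scoop lying flat inside the emptied tray, ready for the autoclave, and swing the bin's white flap fully shut. Leave everything else on the bench where it stands.

Things in the scene. Friction and masses are not known exactly. Their poses are not given: they have to be found in the camera images.
- scoop_grip (a point): Centre of the handle of the loose, rigid blue scoop (130 g, 180 mm long). Axes as scoop. The handle is a bar 100 mm long, 20 mm wide (along y), 14 mm thick, rising backwards at 30 degrees from the pan's back wall to 84 mm height; this point is 90 mm behind the pan's middle, 52 mm above its underside. Centre of mass about 64 mm ahead of and 37 mm below this point
- scoop_lip (a point): Middle of the scoop's straight front edge, at its underside (135 mm in front of the handle's centre and 52 mm below it). The lip is square, 90 mm wide and 1.8 mm thick; axes as the scoop's
- scoop: The blue scoop: x forward to the lip, y to its left, z up. Origin under the middle of its flat pan, on the pan's underside (pan floor 1.8 mm thick). The pan is 90 x 90 mm outside, walls 2.5 mm thick; back wall 30 mm high, side walls 30 mm high at the back falling evenly to 2 mm at the lip, open at the front.
- tray_floor (a point): Centre of the inner floor of the open steel instrument tray, 4 mm above the bench. The tray stands fast. Inside it is 100 mm wide (its x) and 310 mm long (its y), upright walls 4 mm thick, their top 21 mm above this floor. At the start the vials lie in its middle part, the scoop outside
- vial1: Used round-bottomed vial number 1 of four, amber glass with a red domed cap, lying on its side in the tray; 36 mm long, 20 mm in diameter, both ends round, 20 g, smooth (friction about 0.35). Origin at its middle, on its axis; its x runs along the vial, to the cap. It can roll
- vial2: Used round-bottomed vial number 2 of four, amber glass with a red domed cap, lying on its side in the tray; 36 mm long, 20 mm in diameter, both ends round, 20 g, smooth (friction about 0.35). Origin at its middle, on its axis; its x runs along the vial, to the cap. It can roll
- vial3: Used round-bottomed vial number 3 of four, amber glass with a green domed cap, lying on its side in the tray; 36 mm long, 20 mm in diameter, both ends round, 20 g, smooth (friction about 0.35). Origin at its middle, on its axis; its x runs along the vial, to the cap. It can roll
- vial4: Used round-bottomed vial number 4 of four, amber glass with a green domed cap, lying on its side in the tray; 36 mm long, 20 mm in diameter, both ends round, 20 g, smooth (friction about 0.35). Origin at its middle, on its axis; its x runs along the vial, to the cap. It can roll
- bin: Round yellow sharps bin in a bench holder, standing fast. Origin on the bench at its centre; its +x points to the side of the flap's hinge. Foot 200 mm across, body up to 178 mm across, 150 mm high, with a flat white collar on top. A wire-like carrying handle hangs round its -x side below the collar
- bin_mouth (a point): Centre of the bin's round mouth, 132 mm in diameter, at the collar's top, 150 mm above the bench. Inside is empty down to 8 mm above the bench
- bin_hinge (a point): Middle of the flap's hinge axis, 88 mm from the mouth's centre on the bin's +x side, 152 mm above the bench. The axis is the bin's y
- bin_flap (a joint): Angle of the round white flap (148 mm across, 4 mm thick) over the bin's mouth: 0 = shut, lying flat on the collar; grows as it opens up and over to the bin's +x side; 1.57 = upright, 2.6 = stop. Stiff hinge (about 0.09 N m): the flap stays where it is left, and is shut by pushing on its outer face
- flap_tab (a point): End of the flap's finger tab, farthest from the hinge (181 mm from its axis); the tab is 34 mm wide, 4 mm thick and reaches 19 mm beyond the round flap. The point's x points from the tab to the hinge along the flap, its z out of the flap's outer face (up when shut)
- amber_bottle: Standing amber bottle with blue cap, 70 mm in diameter, 143 mm high; origin under its centre. Leave alone
- pipette_yellow: Lying hand pipette with yellow button, about 240 mm long, 30 mm high, origin on the bench near its middle, its x along it to the tip (119 mm), button end at -120 mm. Leave alone
- pipette_blue: The like with a blue button. Leave alone
- tip_box: Closed box of pipette tips, 80 x 118 x 65 mm high; origin under its centre. Leave alone
- tube_rack: Orange rack with capped tubes, 75 (x) x 205 (y) x 87 mm high; origin under its centre. Leave alone
- wash_bottle: Standing white bottle with red cap, 64 mm in diameter, 170 mm high; origin under its centre. Leave alone
- vortexer: White vortex mixer with a black rubber cup, 125 x 160 x 122 mm high, standing fast; origin under its centre
Things that resemble listed ones, but are neither listed nor needed, are in the scene too. Leave any red look-alike of the bin alone.

How it is judged:
By the outcome, as a careful person would: the job done as asked, in the order asked, and still so for the second after the job is handed in, with the robot touching nothing.
It also fails if it takes over 72 s, if anything falls off the work surface, if the arm or the gripper's body presses on something with over 40 N, if the wrist force passes 120 N, or if a joint passes its speed limit or range.

### The arm

A 6-joint arm with a two-finger parallel gripper is mounted at the origin on the work surface. World frame = base frame: x ahead of the robot, y to its left, z up, the work surface at z = 0. Lengths are in m, angles in degrees, forces in N, time in s.
With the tool pointing down it reaches from about 0.375 to 0.9 m from the base axis. Payload 3.1 kg.
Tool frame: the origin (TCP) lies at the very end of the fingers, on their centre line; the grasp point (between the pads) lies 19 mm behind it; z points along the fingers, y is the line along which they close (so a half turn about z gives the same grasp; the last joint's range is limited). The gripper opens to 87 mm and grips with 3 to 60 N. Pads are 19 mm wide; open, the fingers measure 117 mm over their backs; the gripper's body (75 mm by 190 mm) begins 51 mm behind the grasp point.
Start: joints at [55.262, 30.224, 82.088, -0, 67.689, -10.227], TCP at [0.259, 0.569, 0.223] pointing down, gripper open.
Joint ranges: [-176.69, 176.69], [-43.24, 126.21], [12.49, 139.97], [-82, 262], [0, 151.66], [-163.58, 163.58]. Speed limits (degrees/s): [159.86, 159.86, 180, 180, 180, 180].

### API

Orientations are given as a 3x3 rotation matrix whose columns are the frame's x, y, z axes.
In Python, from rig import * gives the robot as it stands.
- The arm moves only by the tool jog_arm, never from a script. Its arguments are lists of equal length, an entry for each row: "delta_pos": the shift along the world's x, y, z in cm, a list of three; "turn": the turn about the world's z in degrees; "grip": the closure, from 0 (fully open) to 1 (shut). In form: {"delta_pos": [[x, y, z], ...], "turn": [turn, ...], "grip": [grip, ...]}. A call has 1 to 12 rows; each row is the pose to reach, as a shift and turn from the pose commanded when the call began; what a row does not reach only later rows make up. A row lasts 1/8 s, in which the tool goes at most 62.5 mm and 10.7 degrees, less where a joint would pass 70% of its speed; a pose out of reach is approached as far as the arm can. A call with a gripper value outside its range is refused whole. The fingers move at their own pace and stop on an object; the grip force is fixed at half the most. Time passes only in rows, so rows that repeat a pose let the fingers close. It gives the time, the measured TCP pose, the force, the opening and the grip force at its end, in the units of the state.
- read_state(): the state, without advancing time (a new reading comes with each control period).
- capture(name): name is "side" or "top" or "wrist"; returns a dict with "color" (420x560x3 uint8, blue, green, red), "fovy" (degrees; the focal length in pixels is half the picture's height over the tangent of half this angle, whatever the lens; pixels are square), "cx", "cy" (the principal point, pixels), "camera_from_world" (4x4, takes a point from world to camera coordinates). Camera axes: x right, y up, looking along -z (the intrinsics and any distortion apply to the point x, -y, -z); pixel columns grow to the right and rows downward; lengths in m; the calibration is good to about 2 mm. A picture is of the moment at which its call begins. There is no depth.
- hand_in(): hands the job in; it is judged then, once.
The state is a dict: "time_s": time; "joint_positions": joint angles; "qvel": joint speeds; "tau": joint torques, N m; "position": TCP position; "tcp_rot": TCP orientation; "force": force on the tool from outside, world axes, zero at the start; "moment": the same for the moment, N m; "opening": opening from 0.0 (shut) to 1.0 (fully open); "grasp_force": force on a finger pad.
Only numpy, scipy, OpenCV 4.12 (cv2) and the standard library are available. Lean on these libraries where they do the work, as an engineer would, in place of code of your own. Each camera call takes 0.05 s, during which the arm holds its last target. There are 200 camera calls.

## Working session

There is one attempt and no reset: what is moved stays moved. The work goes in short steps, Python scripts to look and compute and a tool call to move; the robot and the scene stay as the last step left them, time stands still between calls to the robot, and variables do not carry over. Pictures are saved under pics/ and viewed, at most 10 in all, crops included, and the job is handed in when it is done.

Besides the shell and the picture viewer there is one more tool, called after "Emit:" in YAML: its name, and indented under it one key for each argument. jog_arm: Moves the arm, as the interface text tells. Its arguments: {"type":"object","properties":{"delta_pos":{"type":"array"},"turn":{"type":"array"},"grip":{"type":"array"}},"required":["delta_pos","turn","grip"]}

```bash
ls; mkdir -p pics; cat > h.py <<'E'
from rig import *
import numpy as np, cv2
def cam(name):
    c=capture(name); img=c["color"]; f=img.shape[0]/2/np.tan(np.radians(c["fovy"])/2)
    c["f"]=f; c["T"]=np.array(c["camera_from_world"]); return c
def proj(c,p):
    q=c["T"]@np.append(p,1); return c["cx"]+c["f"]*q[0]/-q[2], c["cy"]-c["f"]*q[1]/-q[2]
def ray(c,u,v):
    R=c["T"][:3,:3]; t=c["T"][:3,3]
    d=R.T@np.array([(u-c["cx"])/c["f"],-(v-c["cy"])/c["f"],-1]); return -R.T@t,d
def onz(c,u,v,z):
    o,d=ray(c,u,v); return o+d*(z-o[2])/d[2]
def tri(c1,p1,c2,p2):
    o1,d1=ray(c1,*p1);o2,d2=ray(c2,*p2)
    A=np.stack([d1,-d2],1);s=np.linalg.lstsq(A,o2-o1,rcond=None)[0]
    a=o1+d1*s[0];b=o2+d2*s[1];return (a+b)/2,np.linalg.norm(a-b)
E
python3 - <<'E'
from h import *
for n in("side","top"):
    c=cam(n); print({k:(np.round(v,3).tolist() if k!="name" else v) for k,v in c.items() if k not in("color","T")})
    cv2.imwrite(f"pics/{n}0.png",cv2.resize(c["color"],None,fx=1.4,fy=1.4))
E
```

```text
pics
{'fovy': 56.241, 'cx': 276.175, 'cy': 212.64, 'camera_from_world': [[0.946, -0.324, 0.013, -0.48], [0.229, 0.694, 0.683, -0.216], [-0.23, -0.643, 0.731, -0.988], [0.0, 0.0, 0.0, 1.0]], 'f': 392.96}
{'fovy': 45.49, 'cx': 278.954, 'cy': 211.44, 'camera_from_world': [[0.005, -1.0, 0.005, 0.018], [0.995, 0.005, 0.102, -0.538], [-0.102, 0.004, 0.995, -1.546], [0.0, 0.0, 0.0, 1.0]], 'f': 500.911}
```

View pics/side0.png

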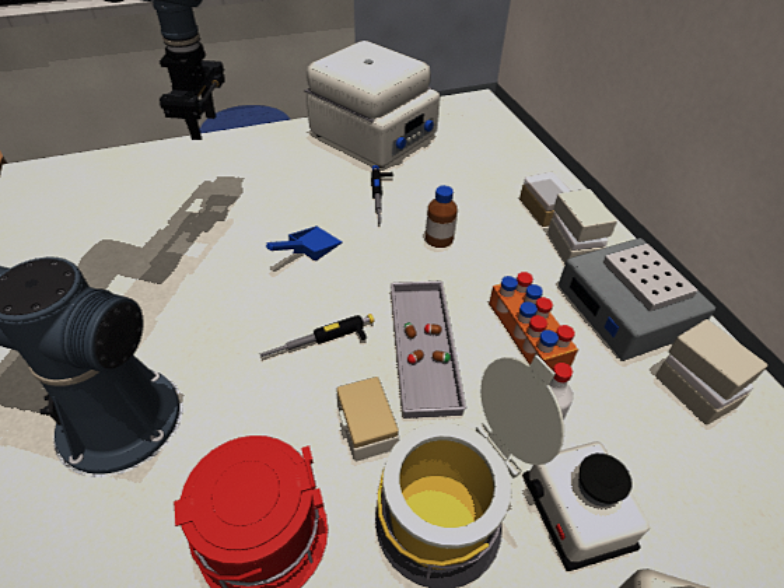

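View pics/top0.png

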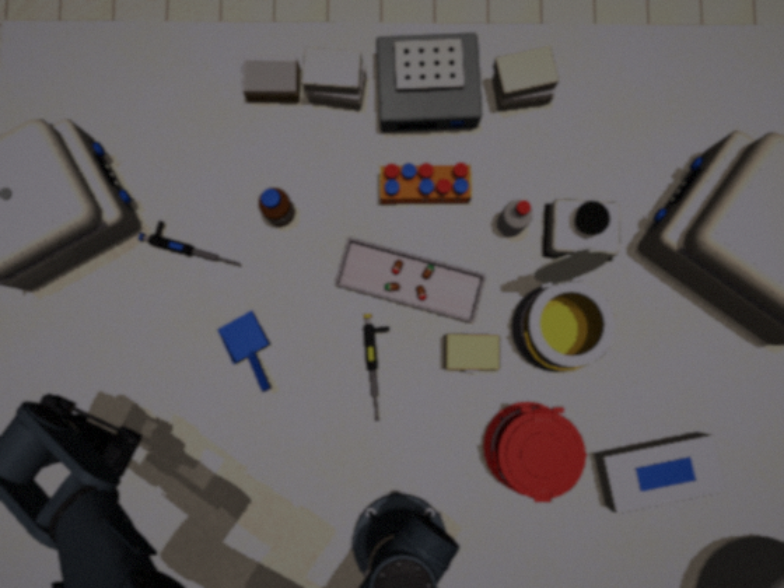

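Candidates (side view, 784x588 pixels):
- **Scoop:** the only blue scoop is at (305,243). The blue pipette at (377,195) and the blue caps are not it.
- **Bin:** the yellow open bin is at (445,490). The red look-alike at (255,500) is to be left alone.
- **Tray:** at (427,345), with four vials in its middle.
- **Flap:** standing open at about (522,410).

The top view agrees: scoop (244,340), tray (410,280), bin mouth (572,325).

```bash
cat > m1.py <<'E'
from h import *
T=cam("top");S=cam("side")
def big(c,lo,hi,roi):
    x0,y0,x1,y1=[int(v/1.4) for v in roi]
    h=cv2.cvtColor(c["color"],cv2.COLOR_BGR2HSV);m=cv2.inRange(h,lo,hi)
    z=np.zeros_like(m);z[y0:y1,x0:x1]=m[y0:y1,x0:x1]
    n,l,s,_=cv2.connectedComponentsWithStats(z);i=1+np.argmax(s[1:,4]);return (l==i).astype(np.uint8)*255
def cont(m): return max(cv2.findContours(m,cv2.RETR_EXTERNAL,cv2.CHAIN_APPROX_NONE)[0],key=cv2.contourArea)
# scoop
bt=big(T,(100,100,50),(130,255,255),(200,295,300,410));bs=big(S,(100,100,40),(130,255,255),(250,210,360,280))
pan=cv2.morphologyEx(bt,cv2.MORPH_OPEN,np.ones((13,13)))
r=cv2.minAreaRect(cont(pan));print("pan rect",r)
for p in cv2.boxPoints(r): print("  pan corner z=.01",onz(T,*p,.01).round(4))
h=cv2.subtract(bt,cv2.dilate(pan,np.ones((5,5))));n,l,s,ct=cv2.connectedComponentsWithStats(h);i=1+np.argmax(s[1:,4])
hr=cv2.minAreaRect(cont((l==i).astype(np.uint8)));print("handle",hr)
hc=ct[i];print("handle ctr z=.052",onz(T,*hc,.055).round(4),"pan ctr",onz(T,*r[0],.008).round(4))
ys,xs=np.nonzero((l==i));print("lowest handle px z=.084",onz(T,xs[ys.argmax()],ys.max(),.084).round(4))
# bin mouth
E=[]
for c,roi in((T,(515,280,615,365)),(S,(385,430,505,540))):
    m=big(c,(18,90,30),(36,255,255),roi);hh=cv2.convexHull(cont(m));e=cv2.fitEllipse(hh);E.append(e[0]);print("mouth ell",e)
    q=np.array([onz(c,*p[0],.15)[:2] for p in hh],np.float32);print("  on .15: circle",cv2.minEnclosingCircle(q))
print("tri",tri(T,E[0],S,E[1]))
# tray
for n,p in(("a",(347,240)),("b",(484,276)),("c",(471,321)),("d",(336,285))):
    print("tray T",n,onz(T,p[0]/1.4,p[1]/1.4,.025).round(4))
for n,p in(("b",(464,412)),("c",(403,415)),("d",(391,283)),("a",(445,283))):
    print("tray S",n,onz(S,p[0]/1.4,p[1]/1.4,.025).round(4))
print("flap hinge S z.152",onz(S,497/1.4,450/1.4,.152).round(4))
cr=np.hstack([cv2.resize(c["color"][int(y0/1.4):int(y0/1.4)+70,int(x0/1.4):int(x0/1.4)+90],(396,308),interpolation=2) for c,x0,y0 in((T,200,300),(S,250,200))])
cr2=np.hstack([cv2.resize(c["color"][int(y0/1.4):int(y0/1.4)+110,int(x0/1.4):int(x0/1.4)+150],(396,290),interpolation=2) for c,x0,y0 in((T,460,230),(S,375,340))])
cv2.imwrite("pics/crop1.png",np.vstack([cr,cr2]))
E
python3 m1.py
```

```text
pan rect ((174.0, 241.0), (28.0, 26.0), 90.0)
  pan corner z=.01 [0.488  0.3933 0.01  ]
  pan corner z=.01 [0.4884 0.3111 0.01  ]
  pan corner z=.01 [0.4002 0.3091 0.01  ]
  pan corner z=.01 [0.3998 0.3908 0.01  ]
handle ((185.32760620117188, 267.4310302734375), (22.322097778320312, 5.777483940124512), 66.80140686035156)
handle ctr z=.052 [0.3608 0.305  0.055 ] pan ctr [0.4441 0.3515 0.008 ]
lowest handle px z=.084 [0.3307 0.2943 0.084 ]
mouth ell ((407.4007568359375, 231.08840942382812), (42.91401672363281, 44.0926399230957), 129.87818908691406)
  on .15: circle ((0.4702942669391632, -0.3500848114490509), 0.06387824565172195)
mouth ell ((318.635498046875, 345.12664794921875), (60.98968505859375, 68.148193359375), 116.22441864013672)
  on .15: circle ((0.47097277641296387, -0.35392841696739197), 0.06466235220432281)
tri (array([ 0.47153139, -0.35352048,  0.13827318]), np.float64(0.0018166871682169879))
tray T a [0.6649 0.1197 0.025 ]
tray T b [ 0.5843 -0.1901  0.025 ]
tray T c [ 0.4825 -0.1601  0.025 ]
tray T d [0.5622 0.1433 0.025 ]
tray S b [ 0.5846 -0.1984  0.025 ]
tray S c [ 0.4797 -0.1698  0.025 ]
tray S d [0.5673 0.1456 0.025 ]
tray S a [0.6789 0.109  0.025 ]
flap hinge S z.152 [ 0.5576 -0.3367  0.152 ]
```

View pics/crop1.png

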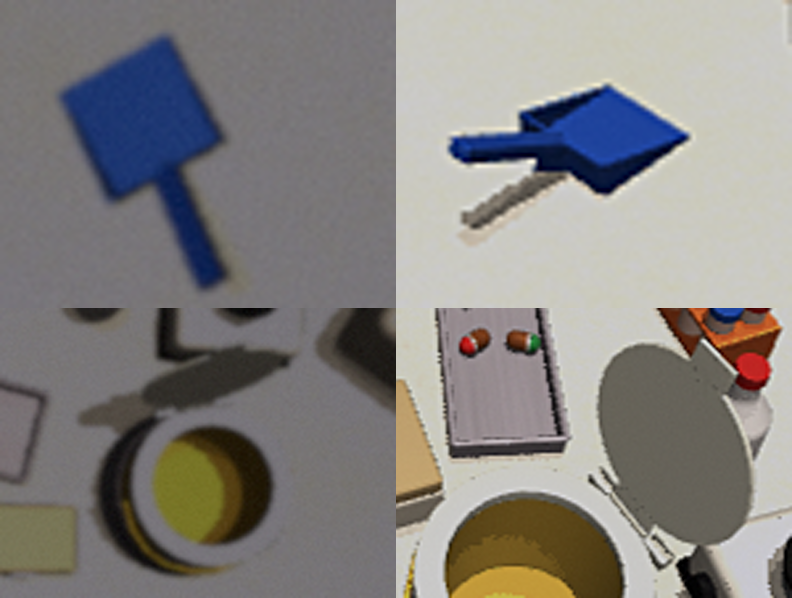

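The crop shows the scoop with its handle toward the robot's lower right and its lip up-left (top-crop lip corners (62,95) and (165,37)). The flap stands open past upright, with hinge brackets at about side pixels (347,309) and (367,334).

```bash
cat > m2.py <<'E'
from h import *
T=cam("top");S=cam("side");s=read_state()
print(np.array(s["position"]).round(4),np.array(s["tcp_rot"]).round(3).tolist(),s["opening"],s["time_s"],np.round(s["force"],2))
l=[onz(T,142+x/4.4,214+y/4.4,.003) for x,y in((62,95),(165,37))]
d=l[1]-l[0];print("lip width",np.linalg.norm(d));n=np.array([-d[1],d[0]])/np.linalg.norm(d[:2]);psi=np.degrees(np.arctan2(n[1],n[0]));m=(l[0]+l[1])/2
print("lip",m.round(4),"psi",psi,"grip",(m[:2]-.135*n).round(4))
a,b=onz(S,346.9,309.1,.152),onz(S,367,333.8,.152);print("hinge ends",a,b,"yaw bin y",np.degrees(np.arctan2(*(a-b)[1::-1])))
M=np.array([.471,-.352,.15]);H=(a+b)/2;ex=(H-M);ex[2]=0;print("r",np.linalg.norm(ex));ex/=np.linalg.norm(ex);ey=np.array([-ex[1],ex[0],0])
for u,v in((382,256),(387,262)):
    o,dd=ray(S,u,v);P=o+dd*((H-o)@ey)/(dd@ey);w=P-H;print("tab",P.round(3),np.linalg.norm(w),"ang",np.degrees(np.arctan2(w[2],-(w@ex))))
for nm,p,z in(("bottle",(270,193),.143),("washcap",(522,207),.17),("rack near",(380,202),.05),("rack near",(470,202),.05),("redbin",(540,450),.15),("tipbox",(472,352),.05)): print(nm,onz(T,p[0]/1.4,p[1]/1.4,z).round(3))
E
python3 m2.py
```

```text
[0.2591 0.5685 0.2222] [[-0.91, 0.415, -0.0], [0.415, 0.91, -0.001], [0.0, -0.001, -1.0]] 1.0010933138179077 0.3 [ 0.39 -0.57 -0.34]
lip width 0.08447593684468963
lip [0.4823 0.3731 0.003 ] psi 30.03873367056469 grip [0.3654 0.3055]
hinge ends [ 0.55430467 -0.3065356   0.152     ] [ 0.56802183 -0.36803711  0.152     ] yaw bin y 102.57333326957264
r 0.09135591114035505
tab [ 0.569 -0.336  0.365] 0.2128169937512096 ang 92.10858237102711
tab [ 0.587 -0.333  0.337] 0.18642949079841828 ang 97.9871887362465
bottle [0.743 0.276 0.143]
washcap [ 0.709 -0.25   0.17 ]
rack near [0.747 0.045 0.05 ]
rack near [ 0.748 -0.157  0.05 ]
redbin [ 0.213 -0.283  0.15 ]
tipbox [ 0.413 -0.159  0.05 ]
```

Emit:
jog_arm:
  delta_pos:
    - [5,-12,0]
    - [10.4,-26.3,0]
    - [10.4,-26.3,-4]
    - [10.4,-26.3,-4]
    - [10.4,-26.3,-4]
    - [10.4,-26.3,-4]
    - [10.4,-26.3,-4]
  turn: [10,20,30,40,50,53.5,53.5]
  grip: [0,0,0,0,0,0,0]

```text
time_s: 1.18
position: [0.3636, 0.3052, 0.1826]
tcp_rot: [[-0.876, -0.483, 0.0], [-0.483, 0.876, 0.0], [-0.0, 0.0, -1.0]]
force: [-0.9, 1.0, -0.7]
opening: 1.001
grasp_force: 0.0
```

```bash
python3 - <<'E'
from h import *
c=cam("wrist");s=read_state();print(np.array(s["position"]).round(4))
cv2.imwrite("pics/w1.png",c["color"])
for nm,p in(("grip",(.363,.305,.056)),("lip",(.4823,.3731,.002)),("tcp",s["position"])): print(nm,proj(c,p))
h=cv2.cvtColor(c["color"],cv2.COLOR_BGR2HSV);m=cv2.inRange(h,(100,100,40),(130,255,255));print(cv2.boundingRect(m))
E
```

```text
[0.3635 0.3057 0.1827]
grip (np.float64(281.3800583560274), np.float64(201.92521299847428))
lip (np.float64(282.8685685759754), np.float64(299.22128892994556))
tcp (np.float64(282.6312138294747), np.float64(257.95741087715624))
(241, 166, 83, 139)
```

View pics/w1.png

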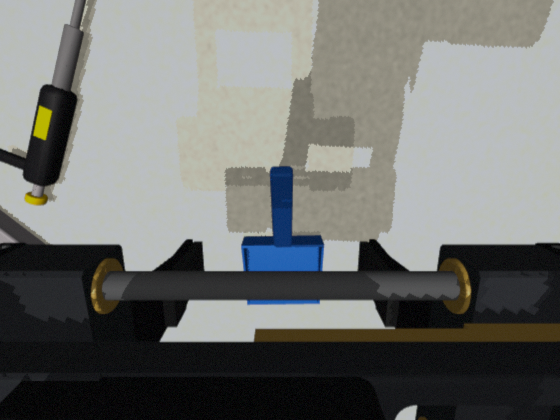

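The wrist view shows the handle straight under the tool (x≈282, rows 167–245), with the fingers straddling it and the lip at row 304. I'll descend and grip.

Emit:
jog_arm:
  delta_pos:
    - [0.1,0,-6]
    - [0.1,0,-12]
    - [0.1,0,-14.5]
    - [0.1,0,-14.5]
    - [0.1,0,-14.5]
    - [0.1,0,-14.5]
    - [0.1,0,-14.5]
    - [0.1,0,-14.5]
  turn: [0,0,0,0,0,0,0,0]
  grip: [0,0,0,0,1,1,1,1]

```text
time_s: 2.22
position: [0.3646, 0.3059, 0.0382]
tcp_rot: [[-0.875, -0.485, 0.001], [-0.485, 0.875, 0.001], [-0.001, -0.0, -1.0]]
force: [-0.3, -1.0, -0.2]
opening: 0.633
grasp_force: 0.0
```

Emit:
jog_arm:
  delta_pos:
    - [0,0,0]
    - [0,0,0]
    - [0,0,0]
    - [0,0,0]
    - [0,0,0]
    - [0,0,0]
    - [0,0,2]
    - [0,0,6]
    - [0,0,6]
  turn: [0,0,0,0,0,0,0,0,0]
  grip: [1,1,1,1,1,1,1,1,1]

```text
time_s: 3.35
position: [0.3657, 0.3065, 0.0995]
tcp_rot: [[-0.875, -0.485, 0.005], [-0.485, 0.875, 0.002], [-0.005, -0.0, -1.0]]
force: [0.6, -0.0, -1.3]
opening: 0.223
grasp_force: 29.9
```

```bash
python3 - <<'E'
from h import *
c=cam("side");s=read_state();print(np.array(s["position"]).round(4))
cv2.imwrite("pics/s2.png",np.hstack([cv2.resize(c["color"][110:220,150:290],None,fx=4,fy=4),cv2.resize(c["color"][190:300,270:330],None,fx=4,fy=4)]))
T=cam("top"); g=T["color"]
# tray: fit rect on dark walls/inner floor mask in top view
h=cv2.cvtColor(g,cv2.COLOR_BGR2HSV);print(h[200,290],h[200,260],h[230,350])
E
```

```text
[0.3647 0.3059 0.0983]
[166  21 132] [172  22 130] [150   6 129]
```

View pics/s2.png

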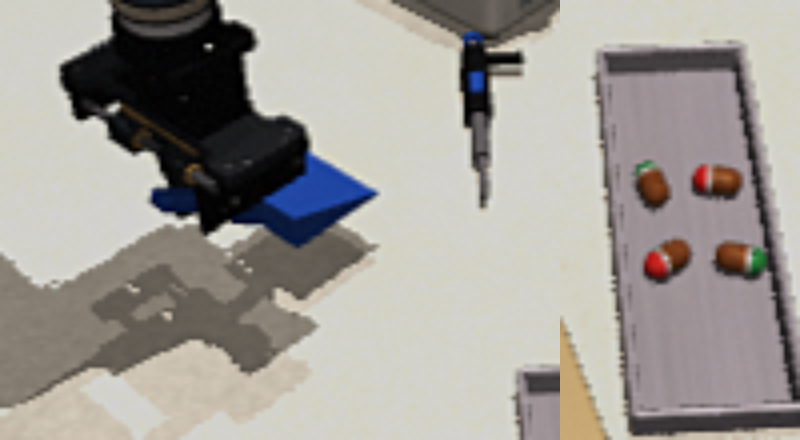

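```bash
python3 - <<'E'
from h import *
S=cam("side")
g=np.array([.3647,.3059]);p=np.radians(29);f=np.array([np.cos(p),np.sin(p)]);l=np.array([-f[1],f[0]])
for z in(.05,.06,.07):
    q=onz(S,244.5,158,z)[:2]-g;print(z,(q@f).round(4),(q@l).round(4))
for n,roi,eps in(("top",(225,160,360,240),.02),("side",(270,195,345,305),.02)):
    c=cam(n);h=cv2.cvtColor(cv2.GaussianBlur(c["color"],(3,3),0),cv2.COLOR_BGR2HSV);m=((h[...,1]>13)&(h[...,0]>140)).astype(np.uint8)*255
    z=np.zeros_like(m);x0,y0,x1,y1=roi;z[y0:y1,x0:x1]=m[y0:y1,x0:x1];z=cv2.morphologyEx(z,cv2.MORPH_OPEN,np.ones((3,3)))
    k=max(cv2.findContours(z,0,2)[0],key=cv2.contourArea)
    hull=cv2.convexHull(k).reshape(-1,2)
    for zz in(.004,.025):
        w=np.array([onz(c,*q,zz)[:2] for q in hull],np.float32);r=cv2.minAreaRect(w);print(n,zz,r)
E
```

```text
0.05 0.1552 -0.0341
0.06 0.1468 -0.0432
0.07 0.1385 -0.0523
top 0.004 ((0.5796753168106079, -0.022892192006111145), (0.3284367322921753, 0.11498338729143143), 74.81189727783203)
top 0.025 ((0.5770050287246704, -0.022229105234146118), (0.32409602403640747, 0.11346370726823807), 74.8119125366211)
side 0.004 ((0.5835708975791931, -0.013339102268218994), (0.3379301428794861, 0.11399032920598984), 74.803466796875)
side 0.025 ((0.5761657357215881, -0.02845694124698639), (0.3297891914844513, 0.11124424636363983), 74.80345916748047)
```

```bash
python3 - <<'E'
from h import *
C=np.array([.5765,-.025]);a=np.radians(74.85);u=np.array([np.cos(a),np.sin(a)]);v=np.array([u[1],-u[0]])
for n,roi in(("top",(255,170,330,225)),("side",(280,220,330,268))):
    c=cam(n);h=cv2.cvtColor(c["color"],cv2.COLOR_BGR2HSV);x0,y0,x1,y1=roi
    m=((h[...,1]>75)).astype(np.uint8);z=np.zeros_like(m);z[y0:y1,x0:x1]=m[y0:y1,x0:x1]
    for k in cv2.findContours(z,0,2)[0]:
        if cv2.contourArea(k)<15: continue
        q=np.array([onz(c,*p,.014)[:2]-C for p in k.reshape(-1,2)]);s=q@u;t=q@v
        print(n,cv2.boundingRect(k),"s",s.min().round(3),s.max().round(3),"t",t.min().round(3),t.max().round(3))
E
```

```text
top (298, 204, 7, 11) s -0.042 -0.019 t -0.037 -0.007
top (279, 202, 6, 5) s 0.024 0.041 t -0.031 -0.016
top (302, 189, 7, 10) s -0.04 -0.023 t 0.014 0.046
top (280, 186, 7, 10) s 0.03 0.047 t 0.004 0.036
side (309, 251, 8, 7) s -0.041 -0.02 t 0.014 0.035
side (291, 250, 12, 10) s -0.044 -0.014 t -0.036 -0.004
side (308, 232, 8, 7) s 0.026 0.049 t 0.019 0.04
side (303, 231, 4, 7) s 0.03 0.053 t 0.005 0.016
side (289, 231, 8, 11) s 0.018 0.055 t -0.035 -0.015
```

Emit:
jog_arm:
  delta_pos:
    - [0,0,3]
    - [0,0,4]
    - [0,0,4]
    - [4,-2,4]
    - [8,-4,4]
    - [12,-6,4]
    - [16,-8,4]
    - [20,-10,4]
    - [24,-12,4]
    - [26.4,-13.7,4]
    - [26.4,-13.7,4]
    - [26.4,-13.7,4]
  turn: [-10.5,-21,-31.5,-42,-52.5,-63,-73.5,-84,-94.5,-105,-115.5,-126]
  grip: [1,1,1,1,1,1,1,1,1,1,1,1]

```text
time_s: 5.2
position: [0.628, 0.1681, 0.1359]
tcp_rot: [[0.129, 0.992, -0.002], [0.992, -0.129, 0.0], [-0.0, -0.002, -1.0]]
force: [0.1, 0.3, -1.1]
opening: 0.221
grasp_force: 29.9
```

Emit:
jog_arm:
  delta_pos:
    - [0,0,0]
    - [0,0,-3]
    - [0,0,-4.5]
    - [0,0,-4.5]
  turn: [-8.1,-8.1,-8.1,-8.1]
  grip: [1,1,1,1]

```text
time_s: 5.7
position: [0.6267, 0.1685, 0.0903]
tcp_rot: [[0.261, 0.965, -0.005], [0.965, -0.261, -0.0], [-0.002, -0.004, -1.0]]
force: [-0.4, 0.8, -1.3]
opening: 0.225
grasp_force: 29.9
```

```bash
python3 - <<'E'
from h import *
s=read_state();print(np.array(s["position"]).round(4),s["grasp_force"])
c=cam("wrist");d=cam("side")
cv2.imwrite("pics/w3.png",np.hstack([cv2.resize(c["color"],(440,330)),cv2.resize(d["color"][170:290,240:360],(330,330))]))
E
```

```text
[0.6267 0.1685 0.0903] 29.893950624391437
```

View pics/w3.png

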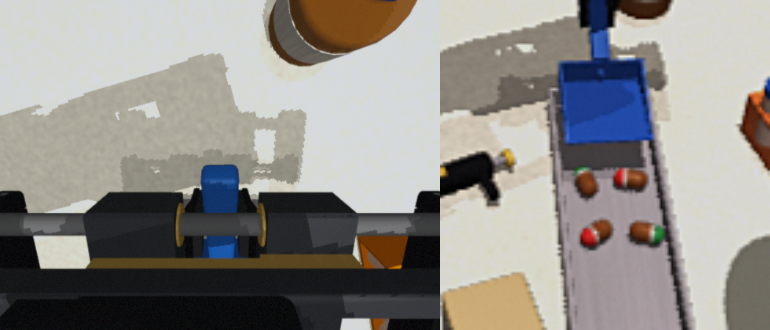

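```bash
python3 - <<'E'
from h import *
C=np.array([.5765,-.025]);a=np.radians(74.85);u=np.array([np.cos(a),np.sin(a)]);v=np.array([u[1],-u[0]])
S=cam("side")
for x,y in((568,135),(650,143)):
    q=onz(S,240+(x-440)/2.75,170+y/2.75,.052)[:2]-C;print("side lip s,t",(q@u).round(4),(q@v).round(4))
T=cam("top");h=cv2.cvtColor(T["color"],cv2.COLOR_BGR2HSV);m=cv2.inRange(h,(100,100,40),(130,255,255));z=np.zeros_like(m);z[160:240,215:300]=m[160:240,215:300]
k=max(cv2.findContours(z,0,2)[0],key=cv2.contourArea);q=np.array([onz(T,*p,.055)[:2]-C for p in k.reshape(-1,2)]);print("top s",(q@u).min(),(q@u).max(),"t",(q@v).min(),(q@v).max())
# tray edges near +end, in same views
print("side tray centre offset s,t",(np.array([.5762,-.0285])-C)@u,(np.array([.5762,-.0285])-C)@v)
E
```

```text
side lip s,t 0.0676 -0.0402
side lip s,t 0.0521 0.0427
top s 0.05318815379343879 0.16295906287748071 t -0.04584754052472982 0.04687242931408667
side tray centre offset s,t -0.003456761338694773 0.0006251408219794144
```

Emit:
jog_arm:
  delta_pos:
    - [0,0,-2]
    - [0,0,-3.5]
    - [0,0,-4.2]
    - [0,0,-4.6]
    - [0,0,-4.7]
  turn: [0,0,0,0,0]
  grip: [1,1,1,1,1]

```text
time_s: 6.52
position: [0.6283, 0.1687, 0.0452]
tcp_rot: [[0.261, 0.965, -0.0], [0.965, -0.261, -0.0], [-0.0, -0.0, -1.0]]
force: [-0.3, 0.4, -1.4]
opening: 0.223
grasp_force: 29.9
```

Emit:
jog_arm:
  delta_pos:
    - [0,0,-0.2]
    - [0,0,-0.4]
    - [0,0,-0.4]
  turn: [0,0,0]
  grip: [1,1,1]

```text
time_s: 6.9
position: [0.6285, 0.1687, 0.0417]
tcp_rot: [[0.26, 0.965, 0.001], [0.965, -0.26, -0.0], [0.0, 0.001, -1.0]]
force: [0.1, -0.3, -0.4]
opening: 0.222
grasp_force: 29.9
```

```bash
python3 - <<'E'
from h import *
d=cam("side")
cv2.imwrite("pics/s4.png",cv2.resize(d["color"][180:300,265:355],(600,800))[:600])
E
```

```text
(no output)
```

View pics/s4.png

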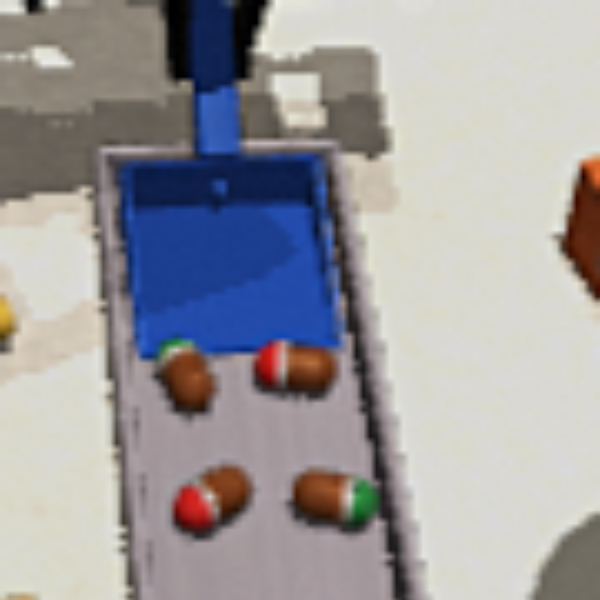

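The scoop is inside the tray, lip just behind the first two vials (lip at about row 350 of the crop). Next I'll push along the tray toward −y.

Emit:
jog_arm:
  delta_pos:
    - [-0.4,-1.5,-0.1]
    - [-0.84,-3.1,-0.1]
    - [-1.27,-4.7,-0.1]
    - [-1.7,-6.3,-0.1]
    - [-2.13,-7.9,-0.1]
    - [-2.56,-9.5,-0.1]
    - [-3.0,-11.1,-0.1]
    - [-3.43,-12.7,-0.1]
    - [-3.86,-14.3,-0.1]
    - [-4.29,-15.9,-0.1]
    - [-4.72,-17.5,-0.1]
    - [-4.72,-17.5,-0.1]
  turn: [0,0,0,0,0,0,0,0,0,0,0,0]
  grip: [1,1,1,1,1,1,1,1,1,1,1,1]

```text
time_s: 8.45
position: [0.5807, -0.0086, 0.041]
tcp_rot: [[0.262, 0.965, 0.0], [0.965, -0.262, -0.001], [-0.001, 0.001, -1.0]]
force: [0.2, 0.4, 1.9]
opening: 0.225
grasp_force: 29.9
```

```bash
python3 - <<'E'
from h import *
d=cam("side")
cv2.imwrite("pics/s5.png",cv2.resize(d["color"][200:310,260:370],(600,600)))
E
```

```text
(no output)
```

View pics/s5.png

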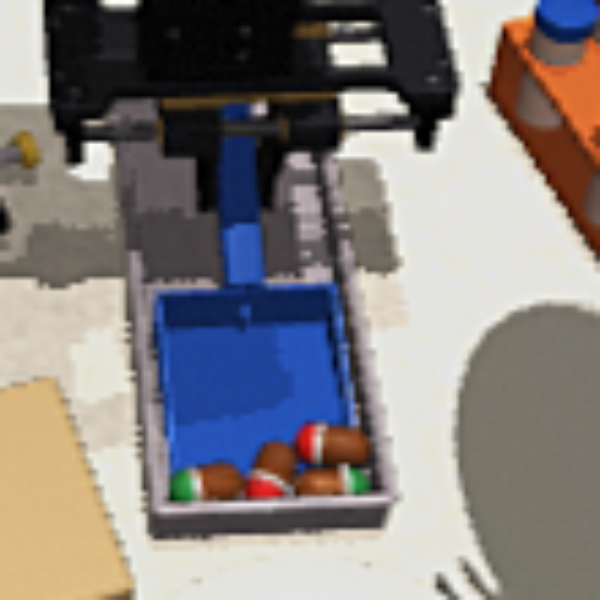

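All four vials are against the end wall, at crop row about 480, and already riding onto the lip. I'll push the last 3 cm slowly.

Emit:
jog_arm:
  delta_pos:
    - [-0.18,-0.68,0]
    - [-0.36,-1.35,0]
    - [-0.47,-1.75,0]
    - [-0.57,-2.1,0]
    - [-0.65,-2.4,0]
    - [-0.7,-2.6,0]
    - [-0.73,-2.7,0]
  turn: [0,0,0,0,0,0,0]
  grip: [1,1,1,1,1,1,1]

```text
time_s: 9.38
position: [0.5745, -0.0318, 0.0415]
tcp_rot: [[0.262, 0.965, 0.002], [0.965, -0.262, 0.003], [0.003, 0.002, -1.0]]
force: [4.0, 10.5, 7.6]
opening: 0.227
grasp_force: 29.9
```

```bash
cat > vs.py <<'E'
from h import *
C=np.array([.5765,-.025]);a=np.radians(74.85);u=np.array([np.cos(a),np.sin(a)]);v=np.array([u[1],-u[0]])
S=cam("side");h=cv2.cvtColor(S["color"],cv2.COLOR_BGR2HSV);H=h[...,0];m=((h[...,1]>75)&((H<100)|(H>150))).astype(np.uint8)
z=np.zeros_like(m);z[255:300,286:333]=m[255:300,286:333]
for k in cv2.findContours(z,0,2)[0]:
    if cv2.contourArea(k)<15: continue
    q=np.array([onz(S,*p,.016)[:2]-C for p in k.reshape(-1,2)]);s=q@u;t=q@v
    print("vial s",s.min().round(3),s.max().round(3),"t",t.min().round(3),t.max().round(3))
s=read_state();p=np.array(s["position"])[:2]-C;print("tcp s",p@u,"t",p@v,"lip s",p@u-.142)
E
python3 vs.py
```

```text
vial s -0.145 -0.13 t -0.045 -0.034
vial s -0.147 -0.107 t -0.03 0.05
tcp s -0.007053913854437156 t -9.520503168128662e-05 lip s -0.14905391385443714
```

```bash
cat > bl.py <<'E'
from h import *
C=np.array([.5765,-.025]);a=np.radians(74.85);u=np.array([np.cos(a),np.sin(a)]);v=np.array([u[1],-u[0]])
for n,roi in(("top",(300,170,360,245)),("side",(280,225,340,300))):
    c=cam(n);h=cv2.cvtColor(c["color"],cv2.COLOR_BGR2HSV);x0,y0,x1,y1=roi
    def get(m):
        ys,xs=np.nonzero(m[y0:y1,x0:x1]);q=np.array([onz(c,x+x0,y+y0,.008)[:2]-C for x,y in zip(xs,ys)]);return q@u,q@v
    s,t=get(cv2.inRange(h,(100,100,40),(130,255,255)))
    for b in np.arange(-.05,.05,.0125):
        k=(t>=b)&(t<b+.0125)
        if k.any(): print(n,"t%.3f"%b,"blue s min %.3f max %.3f"%(s[k].min(),s[k].max()))
    # vial pixels
    H=h[...,0];s,t=get((h[...,1]>75)&((H<98)|(H>150)));k=s<-.05;print(" vial s",np.percentile(s[k],[0,5,95,100]).round(3),"t",t[k].min().round(3),t[k].max().round(3))
E
python3 bl.py
```

```text
top t-0.050 blue s min -0.133 max -0.093
top t-0.038 blue s min -0.134 max -0.092
top t-0.025 blue s min -0.135 max -0.091
top t-0.013 blue s min -0.138 max -0.090
top t-0.000 blue s min -0.120 max -0.058
top t0.012 blue s min -0.130 max -0.087
top t0.025 blue s min -0.113 max -0.086
top t0.037 blue s min -0.114 max -0.087
 vial s [-0.212 -0.182 -0.119 -0.061] t -0.094 0.05
side t-0.050 blue s min -0.128 max -0.043
side t-0.038 blue s min -0.123 max -0.043
side t-0.025 blue s min -0.127 max -0.043
side t-0.013 blue s min -0.130 max 0.032
side t-0.000 blue s min -0.110 max 0.078
side t0.012 blue s min -0.128 max 0.077
side t0.025 blue s min -0.102 max -0.043
side t0.037 blue s min -0.127 max -0.044
 vial s [-0.161 -0.141 -0.105 -0.051] t -0.074 0.053
```

The lip is against the end wall. Pressing the grip down and back will roll the pan lip-up about its back edge, so the vials roll to the rear.

Emit:
jog_arm:
  delta_pos:
    - [0.04,0.15,0]
    - [0.08,0.3,0]
    - [0.13,0.5,-0.25]
    - [0.18,0.7,-0.5]
    - [0.24,0.9,-0.75]
    - [0.3,1.15,-1.0]
    - [0.36,1.35,-1.25]
    - [0.36,1.35,-1.25]
  turn: [0,0,0,0,0,0,0,0]
  grip: [1,1,1,1,1,1,1,1]

```text
time_s: 10.52
position: [0.5774, -0.0205, 0.0278]
tcp_rot: [[0.26, 0.966, -0.0], [0.966, -0.26, -0.001], [-0.001, 0.0, -1.0]]
force: [0.7, -3.3, 3.2]
opening: 0.226
grasp_force: 30.0
```

```bash
python3 bl.py | grep -v top
```

```text
vial s [-0.225 -0.181 -0.112 -0.107] t -0.099 0.049
side t-0.050 blue s min -0.140 max -0.036
side t-0.038 blue s min -0.138 max -0.037
side t-0.025 blue s min -0.138 max -0.037
side t-0.013 blue s min -0.139 max 0.044
side t-0.000 blue s min -0.140 max 0.078
side t0.012 blue s min -0.138 max 0.077
side t0.025 blue s min -0.138 max -0.036
side t0.037 blue s min -0.139 max -0.037
 vial s [-0.161 -0.129 -0.086 -0.055] t -0.074 0.053
```

Emit:
jog_arm:
  delta_pos:
    - [0,0,0]
    - [0,0,0]
    - [0,0,0]
    - [0,0,0]
    - [-0.12,-0.45,0.9]
    - [-0.25,-0.95,1.9]
    - [-0.25,-0.95,1.9]
    - [-0.25,-0.95,1.9]
    - [-0.25,-0.95,1.9]
    - [-0.25,-0.95,1.9]
    - [-0.25,-0.95,1.9]
  turn: [0,0,0,0,0,0,0,0,0,0,0]
  grip: [0.65,0.65,0.65,0.65,0.65,0.65,1,1,1,1,1]

```text
time_s: 12.0
position: [0.5752, -0.0293, 0.0473]
tcp_rot: [[0.26, 0.965, 0.001], [0.965, -0.26, -0.0], [-0.0, 0.001, -1.0]]
force: [0.5, 0.6, 4.9]
opening: 0.23
grasp_force: 30.0
```

```bash
python3 bl.py | grep -v top
```

```text
vial s [-0.225 -0.18  -0.091 -0.057] t -0.095 0.086
side t-0.050 blue s min -0.131 max -0.043
side t-0.038 blue s min -0.123 max -0.043
side t-0.025 blue s min -0.127 max -0.043
side t-0.013 blue s min -0.127 max 0.032
side t-0.000 blue s min -0.140 max 0.082
side t0.012 blue s min -0.122 max 0.081
side t0.025 blue s min -0.123 max -0.043
side t0.037 blue s min -0.127 max -0.044
 vial s [-0.161 -0.141 -0.084 -0.051] t -0.074 0.053
```

Emit:
jog_arm:
  delta_pos:
    - [0.03,0.1,-0.15]
    - [0.07,0.25,-0.35]
    - [0.07,0.25,-0.35]
    - [0.07,0.25,0]
    - [0.07,0.25,0.5]
    - [0.07,0.25,1.2]
    - [0.07,0.25,2.2]
    - [0.07,0.25,3.4]
    - [0.07,0.25,4.4]
    - [0.07,0.25,5]
    - [0.07,0.25,5.2]
  turn: [0,0,0,0,0,0,0,0,0,0,0]
  grip: [1,1,1,1,1,1,1,1,1,1,1]

```text
time_s: 13.48
position: [0.5757, -0.0269, 0.0996]
tcp_rot: [[0.261, 0.965, 0.001], [0.965, -0.261, -0.0], [0.0, 0.001, -1.0]]
force: [0.3, 0.3, -1.8]
opening: 0.227
grasp_force: 30.0
```

```bash
python3 - <<'E'
from h import *
d=cam("side");s=read_state();print(np.array(s["position"]).round(4),np.round(s["force"],1))
cv2.imwrite("pics/s6.png",cv2.resize(d["color"][170:310,250:390],(600,600),interpolation=cv2.INTER_CUBIC))
E
```

```text
[ 0.5757 -0.0268  0.0996] [ 0.1  0.4 -1.7]
```

View pics/s6.png

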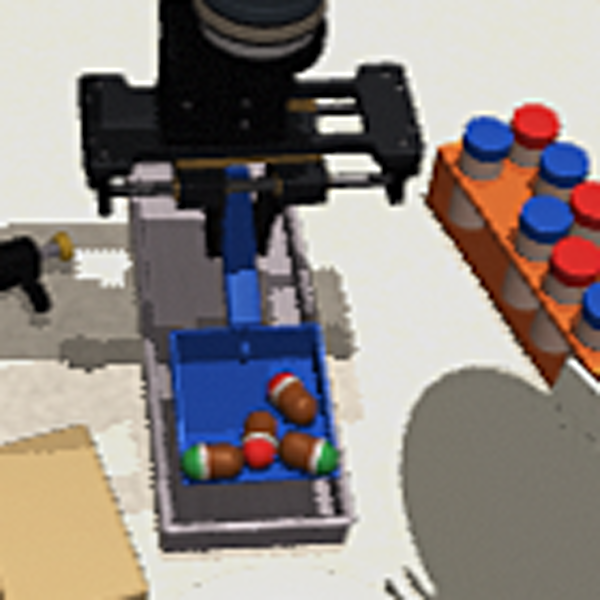

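All four vials sit in the lifted pan (crop rows 380–470). I'll carry it smoothly, with a gentle slowdown, to the hover beside the bin mouth.

Emit:
jog_arm:
  delta_pos:
    - [-0.3,-0.45,1]
    - [-1,-1.5,2.6]
    - [-2.1,-3.1,4.8]
    - [-3.4,-5.0,7]
    - [-4.8,-7.1,9.2]
    - [-6.2,-9.2,11]
    - [-7.5,-11.2,11.6]
    - [-8.7,-13.0,11.6]
    - [-9.8,-14.6,11.6]
    - [-10.8,-16.0,11.6]
    - [-11.7,-17.3,11.6]
    - [-12.5,-18.5,11.6]
  turn: [0,2,5,8,11,14,17,20,23,26,29,31]
  grip: [1,1,1,1,1,1,1,1,1,1,1,1]

```text
time_s: 15.02
position: [0.4494, -0.2122, 0.2152]
tcp_rot: [[-0.275, 0.962, -0.001], [0.962, 0.275, 0.001], [0.001, -0.001, -1.0]]
force: [0.3, -0.3, -2.2]
opening: 0.225
grasp_force: 30.0
```

Emit:
jog_arm:
  delta_pos:
    - [-0.6,-0.95,0]
    - [-1.1,-1.7,0]
    - [-1.5,-2.3,0]
    - [-1.8,-2.7,0]
    - [-2,-2.9,0]
    - [-2.1,-3.0,0]
  turn: [2,3,4,4,4,4]
  grip: [1,1,1,1,1,1]

```text
time_s: 15.78
position: [0.4295, -0.2417, 0.215]
tcp_rot: [[-0.34, 0.94, -0.0], [0.94, 0.34, 0.0], [0.0, -0.0, -1.0]]
force: [0.3, 0.5, -2.2]
opening: 0.226
grasp_force: 30.0
```

```bash
cat > b2.py <<'E'
from h import *
import sys
s=read_state();p=np.array(s["position"]);R=np.array(s["tcp_rot"]);y=R[:2,1];f=np.array([y[1],-y[0]]);print(p.round(4),"psi",np.degrees(np.arctan2(f[1],f[0])),np.round(s["force"],1))
M=np.array([.471,-.352]);print("grip rel bin fwd,left",(p[:2]-M)@f,(p[:2]-M)@y)
c=cam("side");h=cv2.cvtColor(c["color"],cv2.COLOR_BGR2HSV);m=cv2.inRange(h,(100,110,40),(130,255,255));z=np.zeros_like(m);z[240:400,240:365]=m[240:400,240:365]
k=max(cv2.findContours(z,0,2)[0],key=cv2.contourArea).reshape(-1,2)
for zz in map(float,sys.argv[1:]):
    q=np.array([onz(c,*t,zz)[:2]-M for t in k]);print("z",zz,"pan fwd max",(q@f).max().round(4),"left",(q@y).min().round(4),(q@y).max().round(4))
H=h[...,0]
xx,yy,w,hh=cv2.boundingRect(k);sub=((H<22)|(H>165)|((H>50)&(H<90)))[yy:yy+hh,xx:xx+w]&(h[yy:yy+hh,xx:xx+w,1]>80);print("pan bbox",(xx,yy,w,hh),"vial px",sub.sum())
g=c["color"][max(yy-20,0):yy+hh+20,xx-20:xx+w+20];cv2.imwrite("pics/tmp.png",cv2.resize(g,None,fx=4,fy=4))
E
python3 b2.py .165 .175
```

```text
[ 0.4295 -0.2417  0.215 ] psi -70.11170885020684 [ 0.3  0.5 -2.2]
grip rel bin fwd,left -0.11781801009743709 -0.0015561503929999582
z 0.165 pan fwd max 0.0255 left -0.044 0.0619
z 0.175 pan fwd max 0.028 left -0.0474 0.057
pan bbox (279, 280, 61, 83) vial px 1146
```

Emit:
jog_arm:
  delta_pos:
    - [0.2,-0.5,-0.5]
    - [0.4,-1.0,-1.2]
    - [0.55,-1.35,-2.0]
    - [0.55,-1.35,-2.8]
    - [0.55,-1.35,-3.5]
    - [0.55,-1.35,-4.0]
    - [0.55,-1.35,-4.4]
    - [0.55,-1.35,-4.4]
  turn: [0,0,0,0,0,0,0,0]
  grip: [1,1,1,1,1,1,1,1]

```text
time_s: 16.82
position: [0.4352, -0.2554, 0.1709]
tcp_rot: [[-0.34, 0.94, 0.0], [0.94, 0.34, -0.0], [-0.0, 0.0, -1.0]]
force: [0.6, 0.2, -2.7]
opening: 0.224
grasp_force: 30.0
```

```bash
python3 b2.py .125 .135
```

```text
[ 0.4352 -0.2554  0.1709] psi -70.10390865699532 [ 0.6  0.2 -2.7]
grip rel bin fwd,left -0.10300524138126362 -0.0007676040097152059
z 0.125 pan fwd max 0.0361 left -0.0437 0.0581
z 0.135 pan fwd max 0.0383 left -0.0469 0.0536
pan bbox (284, 299, 59, 77) vial px 1078
```

Emit:
jog_arm:
  delta_pos:
    - [0.1,-0.3,0]
    - [0.2,-0.6,0]
    - [0.3,-0.85,0]
    - [0.4,-1.1,0]
    - [0.5,-1.4,0]
    - [0.5,-1.4,0]
  turn: [0,0,0,0,0,0]
  grip: [1,1,1,1,1,1]

```text
time_s: 17.62
position: [0.4401, -0.2697, 0.171]
tcp_rot: [[-0.34, 0.94, -0.0], [0.94, 0.34, -0.0], [-0.0, -0.0, -1.0]]
force: [-0.0, -0.3, -3.5]
opening: 0.231
grasp_force: 30.0
```

```bash
python3 b2.py .12 .13
```

```text
[ 0.4401 -0.2697  0.171 ] psi -70.12146284336379 [-0.  -0.3 -3.5]
grip rel bin fwd,left -0.08792677746569508 -0.0010583644975991208
z 0.12 pan fwd max 0.0361 left -0.043 0.0591
z 0.13 pan fwd max 0.0384 left -0.0462 0.0545
pan bbox (289, 305, 59, 71) vial px 1161
```

Emit:
jog_arm:
  delta_pos:
    - [0.15,-0.4,0.6]
    - [0.25,-0.7,1.3]
    - [0.4,-1.1,2.0]
    - [0.55,-1.5,2.6]
    - [0.7,-1.9,3.2]
    - [0.85,-2.4,3.8]
    - [1.0,-2.8,4.5]
  turn: [0,0,0,0,0,0,0]
  grip: [1,1,1,1,1,1,1]

```text
time_s: 18.55
position: [0.4503, -0.2979, 0.2164]
tcp_rot: [[-0.34, 0.94, 0.0], [0.94, 0.34, -0.001], [-0.001, 0.0, -1.0]]
force: [-0.5, 0.5, -2.5]
opening: 0.228
grasp_force: 30.0
```

```bash
python3 b2.py .13 .15; python3 - <<'E'
from h import *
S=cam("side")["color"][230:400,230:400];T=cam("top")["color"][180:290,360:460]
cv2.imwrite("pics/s7.png",np.hstack([cv2.resize(S,(400,400),interpolation=2),cv2.resize(T,(400,400),interpolation=2)]))
E
```

```text
[ 0.4503 -0.2979  0.2164] psi -70.10552501778736 [-0.5  0.5 -2.5]
grip rel bin fwd,left -0.05791137873474271 -0.0010624268977474996
z 0.13 pan fwd max 0.0397 left -0.0443 0.0675
z 0.15 pan fwd max 0.0442 left -0.0507 0.0581
pan bbox (292, 305, 57, 71) vial px 1206
```

Emit:
jog_arm:
  delta_pos:
    - [0.2,-0.6,0.7]
    - [0.4,-1.1,1.3]
    - [0.6,-1.7,1.9]
    - [0.8,-2.3,2.4]
    - [1.0,-2.8,2.9]
    - [1.2,-3.3,3.4]
    - [1.4,-3.9,3.9]
    - [1.4,-3.9,3.9]
  turn: [0,0,0,0,0,0,0,0]
  grip: [1,1,1,1,1,1,1,1]

```text
time_s: 19.7
position: [0.4646, -0.337, 0.2557]
tcp_rot: [[-0.34, 0.94, 0.001], [0.94, 0.34, -0.001], [-0.001, 0.001, -1.0]]
force: [1.4, 1.6, -2.1]
opening: 0.23
grasp_force: 30.0
```

```bash
python3 b2.py .13 .15; python3 - <<'E'
from h import *
S=cam("side")["color"][230:400,230:400];T=cam("top")["color"][180:290,360:460]
cv2.imwrite("pics/s7.png",np.hstack([cv2.resize(S,(400,400),interpolation=2),cv2.resize(T,(400,400),interpolation=2)]))
E
```

```text
[ 0.4646 -0.337   0.2557] psi -70.12454811725362 [ 1.4  1.6 -2.1]
grip rel bin fwd,left -0.016334347788723634 -0.0009169943783168787
z 0.13 pan fwd max 0.0444 left -0.0416 0.0806
z 0.15 pan fwd max 0.0487 left -0.048 0.0709
pan bbox (297, 313, 53, 64) vial px 1029
```

Emit:
jog_arm:
  delta_pos:
    - [-0.3,0.9,0]
    - [-0.7,1.9,0]
    - [-1.0,2.8,0]
    - [-1.0,2.8,0]
    - [-1.0,2.8,0]
    - [-1.0,2.8,0]
  turn: [0,0,0,0,0,0]
  grip: [1,1,1,1,1,1]

```text
time_s: 20.6
position: [0.4543, -0.3087, 0.2551]
tcp_rot: [[-0.34, 0.94, 0.0], [0.94, 0.34, -0.001], [-0.001, 0.0, -1.0]]
force: [-0.3, 0.5, -1.3]
opening: 0.229
grasp_force: 30.0
```

```bash
for i in 1 2; do python3 b2.py .13;done; python3 - <<'E'
from h import *
S=cam("side")["color"][230:400,230:400];T=cam("top")["color"][180:290,360:460]
cv2.imwrite("pics/s8.png",np.hstack([cv2.resize(S,(400,400),interpolation=2),cv2.resize(T,(400,400),interpolation=2)]))
E
```

```text
[ 0.4543 -0.3087  0.2551] psi -70.11934121688847 [-0.3  0.5 -1.3]
grip rel bin fwd,left -0.046369911429400265 -0.0010406973723955
z 0.13 pan fwd max 0.0211 left -0.0458 0.0806
pan bbox (286, 299, 55, 71) vial px 590
[ 0.4542 -0.3087  0.2551] psi -70.12028027926574 [ 0.6 -0.9 -2.2]
grip rel bin fwd,left -0.04641800519916567 -0.001081494482853787
z 0.13 pan fwd max 0.0211 left -0.0471 0.0806
pan bbox (286, 299, 55, 71) vial px 589
```

View pics/s8.png

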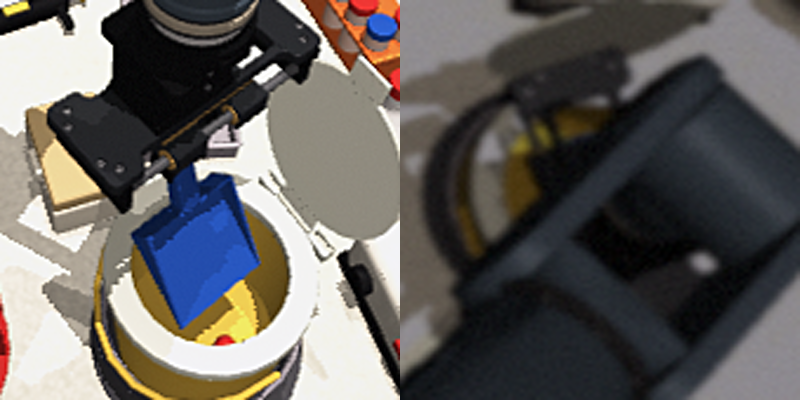

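The pan is empty and steep, and a red cap lies inside the bin (s8 pixel (222,340)). Now I'll lift out, move clear of the flap, and go back over the tray.

Emit:
jog_arm:
  delta_pos:
    - [0,0,2.5]
    - [0,0,5]
    - [0,1,7]
    - [0,4,7]
    - [0,8,7]
    - [1,12,7]
    - [3,16,7]
    - [6,20,7]
    - [9,23,7]
    - [11.4,25.5,7]
    - [11.4,25.5,6]
    - [11.4,25.5,4]
  turn: [0,0,0,0,-4,-10,-18,-26,-35,-35,-35,-35]
  grip: [1,1,1,1,1,1,1,1,1,1,1,1]

```text
time_s: 22.3
position: [0.5682, -0.0536, 0.2949]
tcp_rot: [[0.26, 0.966, 0.001], [0.966, -0.26, -0.001], [-0.001, 0.001, -1.0]]
force: [-0.1, 0.4, -1.4]
opening: 0.228
grasp_force: 30.0
```

Emit:
jog_arm:
  delta_pos:
    - [0,0,-5]
    - [0,0,-9]
    - [0,0,-13]
    - [0,0,-13]
    - [0,0,-13]
  turn: [0,0,0,0,0]
  grip: [1,1,1,1,1]

```text
time_s: 22.92
position: [0.5687, -0.0541, 0.1661]
tcp_rot: [[0.261, 0.965, 0.002], [0.965, -0.261, -0.001], [-0.0, 0.002, -1.0]]
force: [0.1, 0.3, -1.3]
opening: 0.233
grasp_force: 30.0
```

```bash
cat > b3.py <<'E'
from h import *
C=np.array([.5765,-.025]);a=np.radians(74.85);u=np.array([np.cos(a),np.sin(a)]);v=np.array([u[1],-u[0]])
s=read_state();p=np.array(s["position"]);R=np.array(s["tcp_rot"]);y=R[:2,1];print(p.round(4),"psi",np.degrees(np.arctan2(-y[0],y[1])),np.round(s["force"],1),"s,t",(p[:2]-C)@u,(p[:2]-C)@v)
c=cam("side");h=cv2.cvtColor(c["color"],cv2.COLOR_BGR2HSV);m=cv2.inRange(h,(100,110,40),(130,255,255));z=np.zeros_like(m);z[170:310,265:335]=m[170:310,265:335]
k=max(cv2.findContours(z,0,2)[0],key=cv2.contourArea).reshape(-1,2);print("bbox",cv2.boundingRect(k))
k=k[k[:,1]>=k[:,1].max()-8]
for zz in(.006,.025,.045):
    q=np.array([onz(c,*t,zz)[:2]-C for t in k]);print(zz,"lip s",(q@u).min().round(4),"t",(q@v).min().round(4),(q@v).max().round(4))
E
python3 b3.py
```

```text
[ 0.5687 -0.0541  0.1661] psi -105.14365717908478 [ 0.1  0.3 -1.3] s,t -0.030136069474854005 0.00010332627983738844
bbox (289, 204, 37, 67)
0.006 lip s -0.0745 t -0.041 0.055
0.025 lip s -0.0876 t -0.0429 0.051
0.045 lip s -0.1013 t -0.045 0.0468
```

Emit:
jog_arm:
  delta_pos:
    - [0,0,-2]
    - [0,0,-3.8]
    - [0.35,1.3,-4.8]
    - [0.7,2.6,-5.8]
    - [0.95,3.5,-6.8]
    - [1.2,4.4,-7.8]
    - [1.4,5.2,-8.9]
    - [1.6,5.9,-10]
    - [1.75,6.5,-11.1]
    - [1.9,7,-12.1]
    - [1.9,7,-12.1]
  turn: [0,0,0,0,0,0,0,0,0,0,0]
  grip: [1,1,1,1,1,1,1,1,1,1,1]

```text
time_s: 24.35
position: [0.5882, 0.0173, 0.0437]
tcp_rot: [[0.261, 0.965, 0.002], [0.965, -0.261, 0.0], [0.001, 0.002, -1.0]]
force: [1.5, 3.1, 2.6]
opening: 0.226
grasp_force: 30.0
```

```bash
python3 b3.py; python3 bl.py | grep -v top
```

```text
[0.5882 0.0173 0.0437] psi -105.10615508044278 [1.5 3.1 2.6] s,t 0.04388205934520237 0.0002408147150596649
bbox (287, 216, 37, 62)
0.006 lip s -0.096 t -0.0443 0.0467
0.025 lip s -0.1086 t -0.0461 0.0429
0.045 lip s -0.1219 t -0.0481 0.0388
 vial s [-0.221 -0.205 -0.112 -0.11 ] t -0.114 -0.075
side t-0.050 blue s min -0.098 max 0.013
side t-0.038 blue s min -0.098 max 0.013
side t-0.025 blue s min -0.096 max 0.012
side t-0.013 blue s min -0.097 max 0.082
side t-0.000 blue s min -0.097 max 0.082
side t0.012 blue s min -0.098 max 0.081
side t0.025 blue s min -0.096 max 0.013
side t0.037 blue s min -0.096 max 0.012
 vial s [-0.161 -0.161 -0.053 -0.051] t -0.074 0.051
```

Emit:
jog_arm:
  delta_pos:
    - [0,0,0]
    - [0,0,0]
    - [0,0,0]
    - [0,0,0]
    - [0,0,0]
    - [0,0,3]
    - [0,0,9]
    - [0,0,15]
    - [0,0,20]
  turn: [0,0,0,0,0,0,0,0,0]
  grip: [0.5,0.4,0.4,0.4,0.4,0.4,0.4,0.4,0.4]

```text
time_s: 25.62
position: [0.5872, 0.0167, 0.2466]
tcp_rot: [[0.261, 0.965, 0.002], [0.965, -0.261, -0.0], [0.0, 0.002, -1.0]]
force: [0.8, -0.3, -0.5]
opening: 0.597
grasp_force: 0.0
```

```bash
python3 b3.py; python3 bl.py | grep -v top; python3 - <<'E'
from h import *
s=read_state();print(np.round(s["joint_positions"],1))
S=cam("side");M=np.array([.471,-.352,.15]);H=np.array([.558,-.337,.152]);ex=(H-M)*[1,1,0];ex/=np.linalg.norm(ex);ey=np.array([-ex[1],ex[0],0])
# flap disc: grey blob in side view -> ellipse; centre on plane perpendicular to ey through hinge
h=cv2.cvtColor(S["color"],cv2.COLOR_BGR2HSV);g=cv2.cvtColor(S["color"],cv2.COLOR_BGR2GRAY)
sd=g[293,372];m=((abs(g.astype(int)-int(sd))<14)).astype(np.uint8);z=np.zeros_like(m);z[250:345,335:410]=m[250:345,335:410]
z=cv2.morphologyEx(z,cv2.MORPH_OPEN,np.ones((5,5)));k=max(cv2.findContours(z,0,2)[0],key=cv2.contourArea);e=cv2.fitEllipse(k);print(sd,e)
o,d=ray(S,*e[0]);P=o+d*((H-o)@ey)/(d@ey);w=P-H;print("flap centre",P.round(3),"dist",np.linalg.norm(w),"ang",np.degrees(np.arctan2(w[2],-(w@ex))))
E
```

```text
[0.5872 0.0167 0.2466] psi -105.10776415080835 [ 0.8 -0.3 -0.5] s,t 0.04301922267474606 -0.0005490368950578899
bbox (287, 209, 37, 70)
0.006 lip s -0.1015 t -0.0448 0.0453
0.025 lip s -0.114 t -0.0467 0.0415
0.045 lip s -0.1271 t -0.0486 0.0375
 vial s [-0.225 -0.211 -0.11  -0.109] t -0.114 -0.075
side t-0.050 blue s min -0.101 max 0.009
side t-0.038 blue s min -0.101 max 0.009
side t-0.025 blue s min -0.102 max 0.008
side t-0.013 blue s min -0.103 max 0.082
side t-0.000 blue s min -0.103 max 0.082
side t0.012 blue s min -0.101 max 0.081
side t0.025 blue s min -0.102 max 0.009
side t0.037 blue s min -0.102 max 0.008
 vial s [-0.161 -0.161 -0.052 -0.051] t -0.074 0.051
[-9.3 25.7 86.1 -0.  67.8  5.8]
108 ((372.4115905761719, 291.61395263671875), (50.13948059082031, 80.73637390136719), 158.49221801757812)
flap centre [ 0.578 -0.334  0.249] dist 0.09870934470380105 ang 101.72347734211903
```

The scoop lies flat in the tray (lip s≈−0.10, sides t≈±0.045), and no vials are left there. The flap is at about 100°. I'll close the fingers and go behind its outer face.

Emit:
jog_arm:
  delta_pos:
    - [0,0,5]
    - [3,-3,8]
    - [6,-8,8]
    - [7,-13,8]
    - [7,-18,8]
    - [7,-23,8]
    - [7,-28,8]
    - [7,-32,8]
    - [6,-34.1,8]
    - [5.5,-34.1,6]
    - [5,-34.1,4.5]
    - [5,-34.1,4.5]
  turn: [0,0,0,0,0,0,0,0,0,0,0,0]
  grip: [1,1,1,1,1,1,1,1,1,1,1,1]

```text
time_s: 27.32
position: [0.6356, -0.3226, 0.2865]
tcp_rot: [[0.26, 0.966, -0.005], [0.966, -0.26, 0.004], [0.002, -0.005, -1.0]]
force: [-0.2, 0.4, -0.8]
opening: 0.004
grasp_force: 0.0
```

Emit:
jog_arm:
  delta_pos:
    - [-2.2,-0.4,-0.2]
    - [-4.2,-0.75,-0.3]
    - [-6.5,-1.1,-0.3]
    - [-8.7,-1.5,-0.3]
    - [-11,-1.9,-1.1]
    - [-13.1,-2.3,-1.9]
    - [-14.5,-2.5,-3]
    - [-15.8,-2.75,-4]
    - [-16.9,-2.95,-5.4]
    - [-17.9,-3.1,-6.8]
    - [-18.6,-3.2,-8.4]
    - [-19.2,-3.35,-10.1]
  turn: [0,0,0,0,0,0,0,0,0,0,0,0]
  grip: [1,1,1,1,1,1,1,1,1,1,1,1]

```text
time_s: 28.82
position: [0.4452, -0.3578, 0.188]
tcp_rot: [[0.26, 0.966, 0.001], [0.966, -0.26, -0.001], [-0.001, 0.001, -1.0]]
force: [1.4, -0.5, 0.3]
opening: 0.011
grasp_force: 0.3
```

Emit:
jog_arm:
  delta_pos:
    - [-0.2,0,-1.1]
    - [-0.4,-0.1,-2.1]
    - [-0.5,-0.1,-2.8]
    - [-0.5,-0.1,-3.2]
    - [-0.5,-0.1,-3.4]
    - [-0.5,-0.1,-3.4]
  turn: [0,0,0,0,0,0]
  grip: [1,1,1,1,1,1]

```text
time_s: 29.58
position: [0.4401, -0.3589, 0.1553]
tcp_rot: [[0.26, 0.966, 0.0], [0.966, -0.26, -0.001], [-0.001, 0.0, -1.0]]
force: [-2.3, 2.3, 6.1]
opening: 0.004
grasp_force: 3.2
```

Emit:
jog_arm:
  delta_pos:
    - [-0.5,0,-0.15]
    - [-0.5,0,-0.2]
    - [-0.5,0,-0.2]
    - [-0.5,0,3]
    - [-0.5,0,9]
    - [-0.5,6,15]
    - [-0.5,12,15]
    - [-0.5,18,15]
  turn: [0,0,0,0,0,0,0,0]
  grip: [1,1,1,1,1,1,1,1]

```text
time_s: 30.58
position: [0.4357, -0.1901, 0.3053]
tcp_rot: [[0.262, 0.965, 0.004], [0.965, -0.262, -0.002], [-0.001, 0.004, -1.0]]
force: [1.0, -0.1, -0.2]
opening: 0.006
grasp_force: 0.0
```

```bash
python3 - <<'E'
from h import *
S=cam("side");h=cv2.cvtColor(S["color"],cv2.COLOR_BGR2HSV)
print("yellow-interior px in mouth", cv2.inRange(h[305:385,275:365],(18,90,30),(36,255,255)).sum()/255)
H=np.array([.558,-.337,.152]);ex=np.array([.984,.17,0])
for r in(.03,.074,.12,.155,.175):
    u,v=proj(S,H-ex*r+[0,0,.004]);print(r,(round(u),round(v)),S["color"][int(v),int(u)])
s=S["color"][240:400,230:430];cv2.imwrite("pics/s9.png",s)
# side-on test: tab edge points at shut and at 5 deg
for a in(0,4,8):
    r=np.radians(a);p=H+.181*(-np.cos(r)*ex+np.array([0,0,np.sin(r)]));print("tab end at",a,np.round(proj(S,p),1))
u,v=proj(S,H-ex*.181);print("pixels round tab",[S["color"][int(v)+d,int(u)].tolist() for d in range(-8,9,2)])
T=cam("top");u,v=proj(T,H-ex*.181);print("top tab",(round(u),round(v)),[T["color"][int(v)+d,int(u)].tolist() for d in range(-8,9,2)])
E
python3 b3.py | head -3
```

```text
yellow-interior px in mouth 215.0
0.03 (343, 327) [234 236 236]
0.074 (325, 337) [234 235 235]
0.12 (304, 348) [235 235 235]
0.155 (289, 357) [237 235 235]
0.175 (279, 362) [236 235 236]
tab end at 0 [276.3 364.1]
tab end at 4 [276.6 361.2]
tab end at 8 [277.3 358. ]
pixels round tab [[228, 230, 231], [239, 239, 239], [253, 249, 249], [169, 169, 171], [23, 26, 28], [19, 17, 19], [19, 16, 17], [31, 30, 31], [58, 51, 56]]
top tab (414, 262) [[113, 107, 110], [134, 127, 130], [136, 130, 133], [137, 129, 133], [128, 123, 127], [120, 122, 128], [126, 128, 131], [131, 127, 131], [130, 129, 132]]
[ 0.4337 -0.1851  0.3043] psi -104.78835459649258 [-1.2 -1.4 -0.4] s,t -0.19180345929217577 -0.09596583457537261
bbox (287, 216, 37, 63)
0.006 lip s -0.1015 t -0.0448 0.0444
```

Emit:
jog_arm:
  delta_pos:
    - [-1,-6,0]
    - [-2,-12,0]
    - [-2.9,-17.6,0]
    - [-2.9,-17.6,-5]
    - [-2.9,-17.6,-10]
    - [-2.9,-17.6,-13.5]
    - [-2.9,-17.6,-14.8]
    - [-2.9,-17.6,-15.2]
    - [-2.9,-17.6,-15.4]
    - [-2.9,-17.6,-15.4]
  turn: [0,0,0,0,0,0,0,0,0,0]
  grip: [1,1,1,1,1,1,1,1,1,1]

```text
time_s: 31.98
position: [0.4046, -0.3672, 0.1545]
tcp_rot: [[0.26, 0.966, -0.002], [0.966, -0.26, -0.001], [-0.001, -0.002, -1.0]]
force: [-9.6, 6.8, 28.0]
opening: 0.003
grasp_force: 14.3
```

Pressing with 28 N gave no more travel at z=0.1545, which is the flap's top when shut, so it is fully shut. Retract and hand in.

Emit:
jog_arm:
  delta_pos:
    - [0,0,2]
    - [0,0,7]
    - [0,0,13]
    - [0,6,15]
    - [0,12,15]
    - [0,18,15]
    - [0,18,15]
  turn: [0,0,0,0,0,0,0]
  grip: [1,1,1,1,1,1,1]

```text
time_s: 32.85
position: [0.4056, -0.184, 0.3007]
tcp_rot: [[0.256, 0.967, 0.001], [0.967, -0.256, -0.0], [0.0, 0.001, -1.0]]
force: [0.6, 0.1, 0.1]
opening: 0.005
grasp_force: 0.0
```

```bash
python3 b3.py | head -3; python3 -c "
from rig import *
print(hand_in())"
```

```text
[ 0.4056 -0.184   0.3007] psi -104.8491271832521 [0.6 0.1 0.1] s,t -0.19810875842831172 -0.12344068236866701
bbox (287, 220, 37, 59)
0.006 lip s -0.1015 t -0.0448 0.0444
the job is handed in; nothing more can be done
None
```

I tipped the vials from the scoop into the yellow bin without the gripper touching them, laid the scoop flat in the emptied tray and pressed the flap shut, then handed in at about 33 s; I saw the pan empty but only one vial actually inside the bin, and the hand-in gave no verdict.

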